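Kit mounting rails and scan the labels

ROBOT

A 6-joint arm with a two-finger parallel gripper is mounted at the origin on the work surface. World frame = base frame: x ahead of the robot, y to its left, z up, the work surface at z = 0. Lengths are in m, angles in rad, forces in N, time in s.
With the tool pointing down it reaches from about 0.325 to 0.9 m from the base axis. Payload 6.1 kg.
Tool frame: the origin (TCP) lies midway between the tips of the shut fingers; the grasp point (between the pads) lies 19 mm behind it; x points along the fingers, y is the direction in which the jaws open and shut, and the axes are right-handed (so a half turn about x gives the same grasp; the last joint's range is limited). The gripper opens to 85 mm and grips with 20 to 120 N. Pads are 22 mm wide; open, the fingers measure 114 mm over their backs; the gripper's body (76 mm by 85 mm) begins 54 mm behind the grasp point. The pads swing forward as they close: fully open they stand 13 mm farther back than shut.
Start: joints at [-1.345, 0.22, 1.526, -0, 1.395, -0.126], TCP at [0.215, -0.587, 0.231] pointing down, gripper open.
Joint ranges: [-2.98, 2.98], [-0.91, 2.08], [0.09, 2.57], [-1.24, 4.39], [0.2, 2.65], [-2.68, 2.68]. Speed limits (rad/s): [2.57, 2.57, 3.01, 3.14, 3.14, 3.14].

INTERFACE

Orientations are given as [roll, pitch, yaw] about the fixed x, y, z axes, in that order (R = Rz(yaw) Ry(pitch) Rx(roll)).
In Python, from plant import movep, move_l, set_joints, gripper_to, hold, inverse_kinematics, observe, get_image, get_calibration, Unreachable, job_done gives the robot as it stands. Calls block until the motion is done:
- movep(position, orientation): joint-space move of the TCP to a pose.
- move_l(position, feed=0.15, rotation=None, max_force=None): straight line of the TCP; rotation=None keeps the orientation; feed is the mean speed in m/s. With max_force (N) it stops when the force on the tool has changed by that much, and returns True; else False.
- set_joints(angles): joint-space move.
- gripper_to(opening, f_grip=None): finger opening in m; f_grip is the grip in N (None keeps the last); returns when the fingers have stopped.
- hold(seconds).
- inverse_kinematics(position, orientation): joint angles nearest the present ones, or None.
- observe(): the state.
- get_image(name): name is "side" or "top"; returns (picture, depth): 384x512x3 uint8, red, green, blue; 384x512 float32, m along the optical axis (not along the pixel's ray), 0 where there is no reading.
- get_calibration(name): a dict with "intrinsics" (3x3 intrinsics, pixels), "world_from_camera" (4x4, takes a point from camera to world coordinates). Camera axes: x right, y down, z forward; pixel columns grow to the right and rows downward; lengths in m; the calibration is good to about 2 mm. A picture is of the moment at which its call begins. get_calibration takes no time and is no camera call.
A pose or a line that the arm cannot do raises Unreachable and nothing moves.
- job_done(): hands the job in, once; it reports no verdict.
The state is a dict: "time_s": time; "q": joint angles; "joint_velocities": joint speeds; "joint_torque": joint torques, N m; "eef_pos": TCP position; "tcp_rot": TCP orientation; "ft_force": force on the tool from outside, world axes, zero at the start; "torque": the same for the moment, N m; "opening": finger opening in m.
Only numpy, scipy, OpenCV 4.12 (cv2) and the standard library are available. Lean on these libraries where they do the work, as an engineer would, in place of code of your own. Each camera call takes 0.05 s, during which the arm holds its last target.

TASK

Open the order: take the scanner from its mat, point it squarely at the middle of the order label on the stand from about 15 cm, hold it still for a good second and lay it back on its side on the mat. Then draw every mounting rail out of the covered stock bin through its slot, keeping it tilted so that it slides out over the sill, and lay the rails flat on the kit rack, side by side and centred lengthwise across both black ridges. Last, scan the kit label at the end of the rack in the same way and lay the scanner back on its side on its mat, leaving the spray can, the wrench and the red coupler where they stand.

Things in the scene. Friction and masses are not known exactly. Their poses are not given: they have to be found in the camera images.
- rail1: top-hat mounting rail of bright steel, 200 (its x) by 35 (its y) by 8 mm (its z), about 0.1 kg; origin at its centre. At the start it leans in one lane of the bin at about 20 degrees, lower end on the bin floor, upper (+x) end about 60 mm out of the slot. None if absent (2 or 3 rails are there)
- rail2: top-hat mounting rail of bright steel, 200 (its x) by 35 (its y) by 8 mm (its z), about 0.1 kg; origin at its centre. At the start it leans in one lane of the bin at about 20 degrees, lower end on the bin floor, upper (+x) end about 60 mm out of the slot. None if absent (2 or 3 rails are there)
- rail3: top-hat mounting rail of bright steel, 200 (its x) by 35 (its y) by 8 mm (its z), about 0.1 kg; origin at its centre. At the start it leans in one lane of the bin at about 20 degrees, lower end on the bin floor, upper (+x) end about 60 mm out of the slot. None if absent (2 or 3 rails are there)
- bin: fixed grey sheet-metal bin, clear cover on top, 136 (its x) by 235 (its y) by 94 mm high; origin: centre of its underside. Three lanes along x at y = -75, 0, 75 mm; floor 4 mm thick. Front wall (x = 64 to 68 mm) has a slot 45 mm wide per lane, from the sill 50 mm up to the lintel 78 mm up: a rail comes out only by sliding along its own slant, up and out over the sill
- rack: fixed kit rack: base plate 120 (its x) by 220 mm (its y), 6 mm thick, with two black ridges along its y at x = -35 and 35 mm, each 16 mm wide, tops 40 mm above the bench; origin: centre of its underside. Rails lie across both ridges, along the rack's x, side by side (65 mm apart suits), with their centres 44 mm up
- scanner: loose pistol-shaped code scanner lying on its side, about 0.2 kg: head 110 (its x; beam leaves along +x) by 42 (y) by 38 mm (z, up at the start); handle at x = -50 to -18 mm reaches 95 mm to -y. Origin: middle of the head, 19 mm above what it lies on. Best gripped across the head's y at x = 12 mm, ahead of the handle
- scanner_window (a point): centre of the glass window at the scanner's nose, 55 mm ahead of its origin, on the beam axis; axes as the scanner's
- label: order label with a printed code, 82 by 52 mm, on a fixed dark steel plate (90 by 60 mm) on a stand; origin at the label's centre, 105 mm above the bench. Its z axis is the outward normal, 30 degrees above level, facing away from the robot base and to its right
- kit_label: kit label, of the same size and on the same plate as the order label, fixed at the rack's +y end (nearest the robot), centre 145 mm from the rack's origin and 85 mm above the bench; its z axis is the outward normal, 30 degrees above level, facing across the rack, away from the robot
- mat: fixed black rubber mat, the scanner's place, 200 by 200 mm, 3 mm thick; origin at the centre of its underside
- spray_can: white spray can, 56 mm across, 160 mm tall, a bystander; origin under its centre
- wrench: steel wrench 190 mm long lying on the bench, a bystander; origin under its middle
- coupler: red industrial coupler standing on end, 66 mm across, 105 mm tall, a bystander; origin under its centre
Things that resemble listed ones, but are neither listed nor needed, are in the scene too. What is shaped like the rail3 but orange or turquoise is not meant. What is shaped like the rail1 but yellow is not meant.

How it is judged:
By the outcome, as a careful person would: the job done as asked, in the order asked, and still so for the second after the job is handed in, with the robot touching nothing.
Of rail1, rail2, rail3 only 2 to 3 are there at a start; the rules pass over those that are not, and their reading is None.
At some moment in a run one of scanner may be knocked a few centimetres aside while the robot is not near it.
Once in a run the grip may slacken for a moment while it holds something.
It also fails if it takes over 208 s, if anything falls off the work surface, if the arm or the gripper's body presses on something with over 40 N, if the wrist force passes 120 N, or if a joint passes its speed limit or range.

## Working session

There is one attempt and no reset: what is moved stays moved. The work goes in short steps, each a Python script; the robot and the scene stay as the last script left them, time stands still between calls to the robot, and variables do not carry over. Pictures are saved under pics/ and viewed, and the job is handed in when it is done.

```bash
ls; mkdir -p pics; python3 - <<'E'
from plant import *
import cv2,numpy as np
for n in("side","top"):
    im,d=get_image(n); cv2.imwrite(f"pics/{n}0.png",im[:,:,::-1]); np.savez(f"pics/{n}0.npz",im=im,d=d)
    c=get_calibration(n); print(n,np.round(c["intrinsics"],1).tolist(),np.round(c["world_from_camera"],3).tolist())
print({k:np.round(v,3) for k,v in observe().items()})
E
```

```text
pics
side [[373.1, 0.0, 252.3], [0.0, 373.1, 189.3], [0.0, 0.0, 1.0]] [[-0.787, -0.44, 0.433, -0.022], [-0.617, 0.539, -0.574, 0.653], [0.02, -0.718, -0.695, 1.013], [0.0, 0.0, 0.0, 1.0]]
top [[368.4, 0.0, 255.0], [0.0, 368.4, 195.2], [0.0, 0.0, 1.0]] [[0.013, -0.998, 0.063, 0.448], [-0.999, -0.016, -0.038, -0.062], [0.039, -0.063, -0.997, 1.034], [0.0, 0.0, 0.0, 1.0]]
{'time_s': np.float64(0.1), 'q': array([-1.345,  0.221,  1.527,  0.   ,  1.395, -0.126]), 'joint_velocities': array([-0.001, -0.002, -0.003, -0.002,  0.002, -0.001]), 'joint_torque': array([-0.0000e+00, -4.9825e+01, -3.9055e+01, -0.0000e+00,  6.0000e-03,
        0.0000e+00]), 'eef_pos': array([ 0.215, -0.586,  0.23 ]), 'tcp_rot': array([-1.701,  1.569,  1.792]), 'ft_force': array([1.121, 0.505, 0.147]), 'torque': array([-0.02 , -0.075,  0.012]), 'opening': np.float64(0.085)}
```

View pics/side0.png

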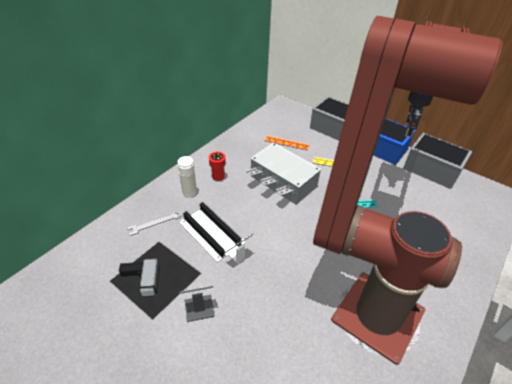

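View pics/top0.png

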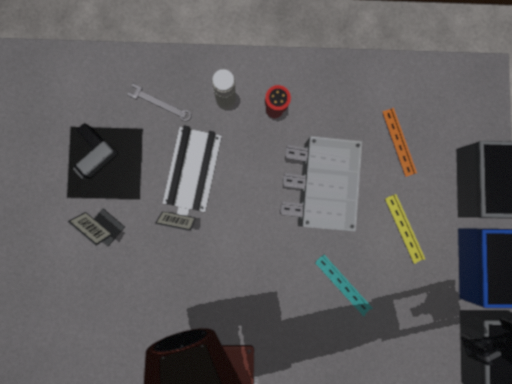

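```bash
cat > h.py <<'E'
from plant import *
import cv2,numpy as np
from scipy.spatial.transform import Rotation as Ro
def cloud(n,d):
    c=get_calibration(n);K=np.array(c["intrinsics"]);T=np.array(c["world_from_camera"])
    v,u=np.mgrid[:384,:512]
    P=np.stack([(u-K[0,2])/K[0,0]*d,(v-K[1,2])/K[1,1]*d,d],-1)
    return P@T[:3,:3].T+T[:3,3]
def proj(n,p):
    c=get_calibration(n);K=np.array(c["intrinsics"]);T=np.linalg.inv(np.array(c["world_from_camera"]))
    q=T[:3,:3]@np.asarray(p)+T[:3,3];q=K@q;return q[:2]/q[2]
def ray(n,uv,z):
    c=get_calibration(n);K=np.array(c["intrinsics"]);T=np.array(c["world_from_camera"])
    r=T[:3,:3]@np.linalg.solve(K,[uv[0],uv[1],1.]);o=T[:3,3]
    return o+r*(z-o[2])/r[2]
def snap(n,tag):
    im,d=get_image(n);np.savez(f"pics/{n}{tag}.npz",im=im,d=d);return im,d
def crop(im,x0,x1,y0,y1,s,f):
    cv2.imwrite(f,cv2.resize(im[y0:y1,x0:x1,::-1],None,fx=s,fy=s,interpolation=cv2.INTER_CUBIC))
E
python3 - <<'E'
from h import *
for n in("side","top"):
    z=np.load(f"pics/{n}0.npz");im,d=z['im'],z['d']
    P=cloud(n,d);np.save(f"pics/{n}P.npy",P)
    b=P[...,2][(d>0)&(abs(P[...,2])<.02)];print(n,np.median(b),b.std())
    if n=="top":
        crop(im,60,225,120,250,4.5,"pics/c1.png");crop(im,270,370,130,240,5,"pics/c2.png")
    else: crop(im,100,260,190,330,4,"pics/c3.png")
E
```

```text
side -0.00039364077216319515 0.003988223473023899
top -0.00039425693437511455 0.0026859934751949427
```

View pics/c1.png

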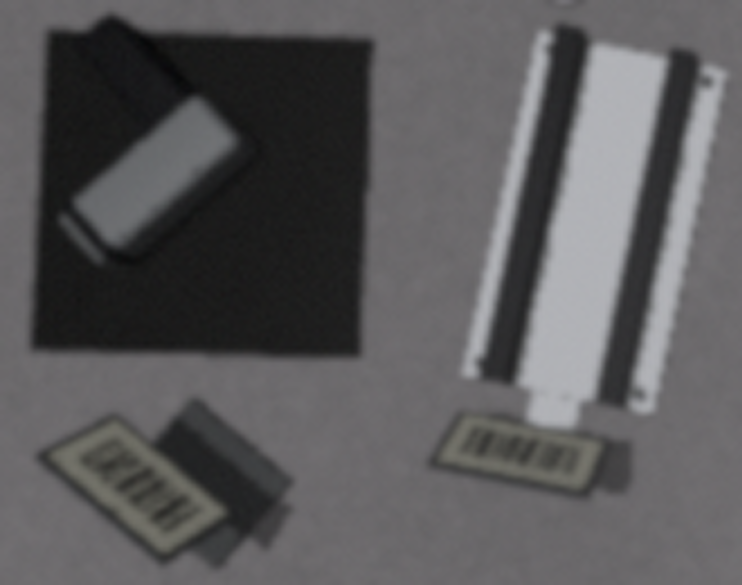

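View pics/c2.png

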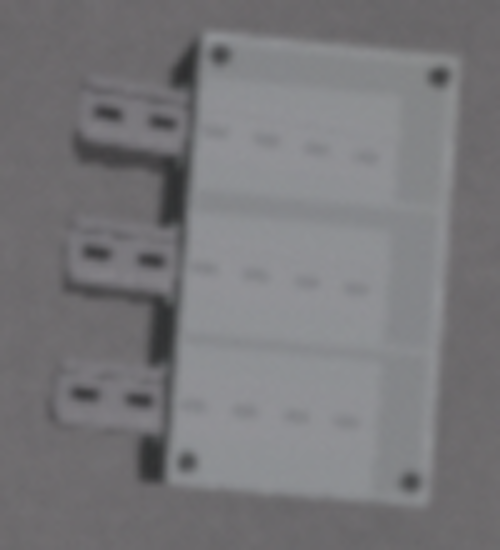

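View pics/c3.png

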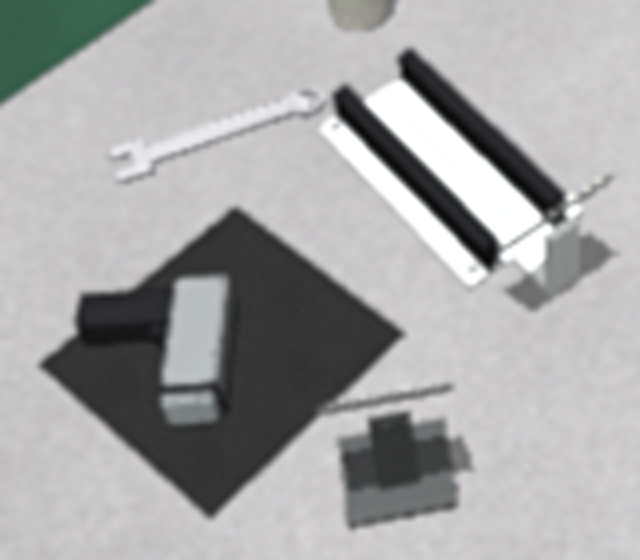

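```bash
python3 - <<'E'
from h import *
im=np.load("pics/top0.npz")['im'];P=np.load("pics/topP.npy");S=np.load("pics/sideP.npy");ims=np.load("pics/side0.npz")['im']
def box(P,x0,x1,y0,y1,zl,zh,reg):
    u0,u1,v0,v1=reg;Q=P[v0:v1,u0:u1].reshape(-1,3);m=(Q[:,2]>zl)&(Q[:,2]<zh);return Q[m]
def rect(Q):
    c,s,a=cv2.minAreaRect((Q[:,:2]*1000).astype(np.float32));return np.round(c,1),np.round(s,1),round(a,1)
reg=dict(scan=(65,125,125,185),rack=(155,225,120,215),lab=(65,115,208,246),kit=(152,200,208,235),bin=(300,365,130,235),rails=(278,306,140,220),can=(205,240,65,105),coup=(260,295,80,120))
rng=dict(scan=(.035,.05),rack=(.033,.05),lab=(.06,.14),kit=(.05,.12),bin=(.085,.1),rails=(.03,.12),can=(.14,.18),coup=(.095,.115))
for k in reg:
    Q=box(P,0,0,0,0,*rng[k],reg[k]);print(k,len(Q),rect(Q),np.round([np.median(Q[:,2]),Q[:,2].min(),Q[:,2].max()],4),np.round(np.median(Q,0),3))
    if k in("lab","kit"):
        c=Q.mean(0);_,_,V=np.linalg.svd(Q-c);n=V[2]*np.sign(V[2][2]);print("   plane n",n.round(3),"elev",np.degrees(np.arcsin(n[2])),"az",np.degrees(np.arctan2(n[1],n[0])),c.round(4))
E
```

```text
scan 825 (array([624.2, 360.3]), array([114. , 110.8]), 46.0) [0.0394 0.035  0.0458] [0.612 0.338 0.039]
rack 1013 (array([583.6,  74.8]), array([ 87. , 219.1]), 79.1) [0.0394 0.0331 0.0465] [0.582 0.084 0.039]
lab 718 (array([419.1, 308.2]), array([91.2, 33.9]), 51.1) [0.1076 0.0753 0.1332] [0.419 0.307 0.108]
   plane n [ 0.666 -0.543  0.511] elev 30.74118162871557 az -39.204750591740215 [0.4188 0.3073 0.1071]
kit 499 (array([439.8, 102.1]), array([90.5, 33.4]), 79.2) [0.0892 0.057  0.1147] [0.439 0.102 0.089]
   plane n [ 0.842 -0.16   0.516] elev 31.059961854736756 az -10.753669474318981 [0.4394 0.1018 0.0883]
bin 4727 (array([ 541.7, -300. ]), array([137.8, 235.1]), 85.6) [0.0936 0.0851 0.0999] [ 0.54  -0.3    0.094]
rails 968 (array([ 545.9, -204.1]), array([ 63.3, 191.7]), 85.9) [0.066  0.0316 0.0964] [ 0.543 -0.207  0.066]
can 431 (array([781.2, -16.2]), array([52.9, 52.7]), 74.8) [0.1591 0.1402 0.1649] [ 0.779 -0.015  0.159]
coup 522 (array([ 760.6, -154.2]), array([67.3, 62.5]), 0.9) [0.1052 0.0958 0.1109] [ 0.759 -0.154  0.105]
```

```bash
python3 - <<'E'
from h import *
im=np.load("pics/top0.npz")['im'];P=np.load("pics/topP.npy")
g=im.max(2)
def blob(mask,reg):
    u0,u1,v0,v1=reg;m=np.zeros_like(mask,np.uint8);m[v0:v1,u0:u1]=mask[v0:v1,u0:u1]
    m=cv2.morphologyEx(m,cv2.MORPH_CLOSE,np.ones((5,5)))
    cs,_=cv2.findContours(m,cv2.RETR_EXTERNAL,cv2.CHAIN_APPROX_NONE);return max(cs,key=cv2.contourArea)[:,0].astype(float)
def rr(c,n,z):
    Q=np.array([ray(n,p,z)[:2] for p in c])*1000;r=cv2.minAreaRect(Q.astype(np.float32));return [np.round(a,1) for a in r]
print("scan",rr(blob(g>75,(70,118,138,182)),"top",.041), "handle+all",rr(blob((P[...,2]>.02),(65,125,122,185)),"top",.04))
for k,reg,z in(("lab",(66,112,208,246),.105),("kit",(155,197,209,232),.085)):
    c=blob((im[...,0]>85)&(P[...,2]>.05),reg);print(k,rr(c,"top",z),c.mean(0))
c=blob(g<45,(55,150,115,205));print("mat",rr(c,"top",.003))
# rails
a=np.radians(85.6);X=np.array([np.cos(a),np.sin(a)]);Y=np.array([-X[1],X[0]])
Q=P[130:235,275:312].reshape(-1,3);b=Q[:,:2]-[.5417,-.3];bx=b@X;by=b@Y
for y0 in(-.075,0,.075):
    m=(abs(by-y0)<.03)&(bx>.071)&(bx<.15)&(Q[:,2]>.04);q=np.c_[bx,by,Q[:,2]][m]
    f=np.polyfit(q[:,0],q[:,2],1);
    # center y per x slice
    sl=[ (lo,round((q[(q[:,0]>lo)&(q[:,0]<lo+.01)][:,1].min()+q[(q[:,0]>lo)&(q[:,0]<lo+.01)][:,1].max())/2,4)) for lo in np.arange(.072,.12,.01)]
    print(y0,m.sum(),"xmax",q[:,0].max().round(4),"ang",np.degrees(np.arctan(f[0])).round(1),"z@.1",np.polyval(f,.1).round(4),"y",np.percentile(q[:,1],[2,98]).round(4),sl)
E
```

```text
scan [array([604.5, 331.8]), array([38.3, 96.2]), np.float64(42.9)] handle+all [array([624.8, 354.2]), array([118.2, 117.4]), np.float64(45.1)]
lab [array([423. , 310.7]), array([94.6, 42.3]), np.float64(48.0)] [ 89.8172043  227.98924731]
kit [array([439.7, 104.2]), array([86.9, 35.4]), np.float64(79.4)] [175.04444444 220.67777778]
mat [array([602. , 317.2]), array([194.9, 204. ]), np.float64(89.1)]
-0.075 264 xmax 0.1275 ang 19.3 z@.1 0.0669 y [-0.0915 -0.0577] [(np.float64(0.072), np.float64(-0.0747)), (np.float64(0.08199999999999999), np.float64(-0.0748)), (np.float64(0.09199999999999998), np.float64(-0.0743)), (np.float64(0.10199999999999998), np.float64(-0.0745)), (np.float64(0.11199999999999997), np.float64(-0.075))]
0 267 xmax 0.1276 ang 19.9 z@.1 0.0668 y [-0.0165  0.0172] [(np.float64(0.072), np.float64(0.0008)), (np.float64(0.08199999999999999), np.float64(0.0001)), (np.float64(0.09199999999999998), np.float64(0.0006)), (np.float64(0.10199999999999998), np.float64(0.0002)), (np.float64(0.11199999999999997), np.float64(0.0008))]
0.075 263 xmax 0.1272 ang 20.0 z@.1 0.0669 y [0.0588 0.092 ] [(np.float64(0.072), np.float64(0.0758)), (np.float64(0.08199999999999999), np.float64(0.0753)), (np.float64(0.09199999999999998), np.float64(0.075)), (np.float64(0.10199999999999998), np.float64(0.0751)), (np.float64(0.11199999999999997), np.float64(0.0755))]
```

```bash
cat >> h.py <<'E'
def scanner_pose(tag,yaw0=None,reg=None):
    """bright head top + depth, returns origin xy, yaw"""
    out=[]
    im,d=snap("top",tag);P=cloud("top",d)
    g=im.max(2);sat=im.max(2).astype(int)-im.min(2)
    xy=P[...,:2];m=(P[...,2]>.034)&(P[...,2]<.05)&(abs(xy[...,0]-.602)<.13)&(abs(xy[...,1]-.317)<.13)
    h=m&(g>75)
    n,l,st,_=cv2.connectedComponentsWithStats(h.astype(np.uint8));k=1+np.argmax(st[1:,4]);h=l==k
    H=P[h][:,:2];c=H.mean(0);w,V=np.linalg.eigh(np.cov((H-c).T));ax=V[:,1]
    A=P[m][:,:2]-c
    # handle (dark) lies toward -y and -x end
    D=P[m&~h&(g<60)][:,:2]-c
    D=D[np.linalg.norm(D,axis=1)>.04]
    hd=np.median(D,0)
    for s in(1,-1):
        X=ax*s;Y=np.array([-X[1],X[0]])
        if hd@Y<0: break
    x=A@X;y=A@Y;head=abs((H-c)@Y)
    sel=abs(y)<.012
    print("head n",h.sum(),"bright x",np.ptp((H-c)@X).round(4),"y",np.ptp((H-c)@Y).round(4),"all x rng on axis",x[sel].min().round(4),x[sel].max().round(4),"handle med",(hd@X).round(3),(hd@Y).round(3),"y rng",y.min().round(4),y.max().round(4))
    yaw=np.arctan2(X[1],X[0]);o=c+X*(x[sel].min()+x[sel].max())/2
    print("origin",o.round(4),"bright c",c.round(4),"yaw",np.degrees(yaw).round(1))
    return o,yaw
E
python3 - <<'E'
from h import *
scanner_pose("1")
E
```

```text
head n 500 bright x 0.0967 y 0.0402 all x rng on axis -0.05 0.0604 handle med -0.023 -0.056 y rng -0.0925 0.0231
origin [0.6009 0.3357] bright c [0.6044 0.3319] yaw 133.5
```

```bash
cat >> h.py <<'E'
def eul(xt,yt):
    xt=np.array(xt,float);yt=np.array(yt,float);M=np.c_[xt,yt,np.cross(xt,yt)];return Ro.from_matrix(M).as_euler('xyz')
def scan_pose(C,az,s,off):
    a=np.radians(az);e=np.radians(30);n=np.array([np.cos(a)*np.cos(e),np.sin(a)*np.cos(e),np.sin(e)])
    X=-n;Z=np.array([0,0,1.])-n*n[2];Z/=np.linalg.norm(Z);Y=np.cross(Z,X)
    o=np.array(C)+n*.205
    return o+X*off[0]+Z*off[1],eul(-Z,s*Y)
def st():
    o=observe();print("t",round(o["time_s"],1),"p",o["eef_pos"].round(4),"q",o["q"].round(2),"F",o["ft_force"].round(1),"op",round(float(o["opening"]),4))
LAB=(.4195,.308,.105);LAZ=-39.;KIT=(.4397,.1025,.085);KAZ=-10.8
E
python3 - <<'E'
from h import *
o=np.array([.601,.3357]);yaw=np.radians(133.5);X=np.array([np.cos(yaw),np.sin(yaw),0]);Y=np.array([-X[1],X[0],0])
for s in(1,-1):
    p=np.r_[o,0]+X*.012
    for z in(.006,.2): print(s,z,np.round(inverse_kinematics((p+[0,0,z]).tolist(),eul([0,0,-1],s*Y).tolist()),2))
    for L,a in((LAB,LAZ),(KIT,KAZ)):
        q,e=scan_pose(L,a,s,(.012,-.016));r=inverse_kinematics(q.tolist(),e.tolist());print(q.round(3),e.round(2),None if r is None else np.round(r,2))
a=np.radians(85.6);B=np.array([np.cos(a),np.sin(a),0]);t=np.radians(20)
for s in(1,-1):
    rx=B*np.cos(t)+[0,0,np.sin(t)];rz=-B*np.sin(t)+[0,0,np.cos(t)];ry=np.cross(rz,rx)
    for l in(-.075,0,.075):
      for d in(0,.22):
        p=np.array([.5417,-.3,0])+B*.1+ry*l+[0,0,.0655]-rz*.02+rx*d
        r=inverse_kinematics(p.tolist(),eul(-rz,s*ry).tolist());print(s,l,d,p.round(3),None if r is None else np.round(r,2))
    b=np.radians(79.1);R=np.array([np.cos(b),np.sin(b),0]);RY=np.array([-R[1],R[0],0])
    for l in(-.065,0,.065):
        p=np.array([.583,.0748,.024])+R*.072+RY*l
        r=inverse_kinematics(p.tolist(),eul([0,0,-1],s*RY).tolist());print("rack",s,l,p.round(3),None if r is None else np.round(r,2))
E
```

```text
<sys>:0: UserWarning: Gimbal lock detected. Setting third angle to zero since it is not possible to uniquely determine all angles.
Traceback (most recent call last):
TypeError: unsupported operand type(s) for *: 'NoneType' and 'float'
```

```bash
cat >> h.py <<'E'
import warnings;warnings.filterwarnings("ignore")
def ik(p,e):
    r=inverse_kinematics(np.asarray(p).tolist(),np.asarray(e).tolist());return None if r is None else np.round(r,2)
E
python3 - <<'E'
from h import *
o=np.array([.601,.3357]);yaw=np.radians(133.5);X=np.array([np.cos(yaw),np.sin(yaw),0]);Y=np.array([-X[1],X[0],0])
for s in(1,-1):
    p=np.r_[o,0]+X*.012
    for z in(.006,.2): print(s,z,ik((p+[0,0,z]).tolist(),eul([0,0,-1],s*Y).tolist()))
    for L,a in((LAB,LAZ),(KIT,KAZ)):
        q,e=scan_pose(L,a,s,(.012,-.016));r=ik(q.tolist(),e.tolist());print(q.round(3),e.round(2),r)
a=np.radians(85.6);B=np.array([np.cos(a),np.sin(a),0]);t=np.radians(20)
for s in(1,-1):
    rx=B*np.cos(t)+[0,0,np.sin(t)];rz=-B*np.sin(t)+[0,0,np.cos(t)];ry=np.cross(rz,rx)
    for l in(-.075,0,.075):
      for d in(0,.22):
        p=np.array([.5417,-.3,0])+B*.1+ry*l+[0,0,.0655]-rz*.02+rx*d
        print(s,l,d,p.round(3),ik(p.tolist(),eul(-rz,s*ry).tolist()))
    b=np.radians(79.1);R=np.array([np.cos(b),np.sin(b),0]);RY=np.array([-R[1],R[0],0])
    for l in(-.065,0,.065):
        p=np.array([.583,.0748,.024])+R*.072+RY*l
        print("rack",s,l,p.round(3),ik(p.tolist(),eul([0,0,-1],s*RY).tolist()))
E
```

```text
1 0.006 None
1 0.2 None
[0.556 0.198 0.188] [-3.14  1.05 -0.68] None
[0.612 0.07  0.168] [ 3.14  1.05 -0.19] [ 0.05 -0.07  2.05 -0.19  0.66  1.93]
-1 0.006 [ 0.41  0.59  1.49 -0.    1.06 -0.35]
-1 0.2 [ 0.41  0.38  1.38 -0.    1.37 -0.35]
[0.556 0.198 0.188] [ 0.    1.05 -0.68] [ 0.47  0.06  1.88 -0.56  1.04 -0.18]
[0.612 0.07  0.168] [ 0.    1.05 -0.19] [ 0.05 -0.07  2.05 -0.19  0.66 -1.21]
1 -0.075 0 [ 0.625 -0.199  0.047] [-0.58  0.57  1.47  0.32  1.29  2.52]
1 -0.075 0.22 [0.641 0.007 0.122] None
1 0 0 [ 0.55  -0.193  0.047] [-0.64  0.43  1.67  0.31  1.24  2.44]
1 0 0.22 [0.566 0.013 0.122] None
1 0.075 0 [ 0.475 -0.188  0.047] [-0.72  0.3   1.85  0.3   1.22  2.37]
1 0.075 0.22 [0.491 0.018 0.122] None
rack 1 -0.065 [0.66  0.133 0.024] None
rack 1 0 [0.597 0.146 0.024] None
rack 1 0.065 [0.533 0.158 0.024] None
-1 -0.075 0 [ 0.625 -0.199  0.047] [-0.58  0.57  1.47  0.32  1.29 -0.63]
-1 -0.075 0.22 [0.641 0.007 0.122] [-0.29  0.37  1.59  0.36  1.27 -0.34]
-1 0 0 [ 0.55  -0.193  0.047] [-0.64  0.43  1.67  0.31  1.24 -0.7 ]
-1 0 0.22 [0.566 0.013 0.122] [-0.32  0.21  1.79  0.36  1.24 -0.38]
-1 0.075 0 [ 0.475 -0.188  0.047] [-0.72  0.3   1.85  0.3   1.22 -0.77]
-1 0.075 0.22 [0.491 0.018 0.122] [-0.36  0.04  1.99  0.36  1.24 -0.42]
rack -1 -0.065 [0.66  0.133 0.024] [ 0.08  0.54  1.52 -0.    1.08  0.27]
rack -1 0 [0.597 0.146 0.024] [ 0.11  0.42  1.7  -0.    1.03  0.3 ]
rack -1 0.065 [0.533 0.158 0.024] [ 0.15  0.3   1.85 -0.    0.99  0.34]
```

```bash
python3 - <<'E'
from h import *
o=np.array([.601,.3357]);yaw=np.radians(133.5);X=np.array([np.cos(yaw),np.sin(yaw),0]);Y=np.array([-X[1],X[0],0])
p=np.r_[o,0]+X*.012;e=eul([0,0,-1],-Y).tolist()
movep((p+[0,0,.2]).tolist(),e);st()
move_l((p+[0,0,.06]).tolist(),feed=.25)
print(move_l((p+[0,0,.006]).tolist(),feed=.08,max_force=10));st()
gripper_to(.03,f_grip=60);st()
move_l((p+[0,0,.03]).tolist(),feed=.1);st()
im,d=snap("side","2");crop(im,80,280,170,330,4,"pics/s2.png")
E
```

```text
t 3.6 p [0.5932 0.3436 0.2001] q [ 0.41  0.38  1.38 -0.    1.37 -0.35] F [0.2 0.8 0.4] op 0.0851
False
t 5.2 p [0.593  0.3445 0.0062] q [ 0.41  0.59  1.49  0.    1.06 -0.35] F [ 0.6 -1.2  0.2] op 0.0854
t 5.7 p [0.5934 0.3447 0.0069] q [ 0.41  0.59  1.49 -0.    1.06 -0.35] F [ 0.6 -0.   3.4] op 0.0415
t 6.0 p [0.5934 0.3447 0.0313] q [ 0.41  0.56  1.49  0.    1.1  -0.35] F [-0.4 -0.7 -3. ] op 0.0412
```

View pics/s2.png

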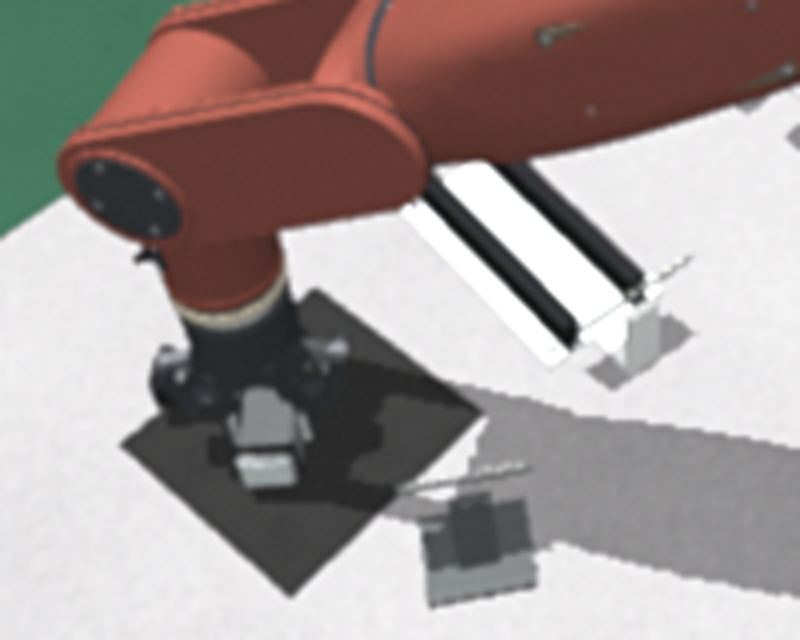

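```bash
python3 - <<'E'
from h import *
p=observe()["eef_pos"]
move_l([p[0],p[1],.22],feed=.2)
q,e=scan_pose(LAB,LAZ,-1,(.012,-.016))
movep(q.tolist(),e.tolist());hold(.3);st();print(q.round(4),e, observe()["tcp_rot"])
for n in("side","top"):
    im,d=snap(n,"3"); crop(im,60,230,130,280,4,f"pics/{n}3.png") if n=="top" else crop(im,80,280,170,330,4,f"pics/{n}3.png")
hold(1.3);st()
E
```

```text
t 8.2 p [0.5566 0.1981 0.1881] q [ 0.47  0.06  1.88 -0.55  1.05 -0.18] F [ 0.3  0.1 -2.9] op 0.0413
[0.5556 0.1978 0.1876] [ 1.66533454e-16  1.04719755e+00 -6.80678408e-01] [ 0.00192345  1.04723318 -0.67962403]
t 9.6 p [0.5556 0.1978 0.1876] q [ 0.47  0.06  1.88 -0.56  1.04 -0.18] F [ 0.1  0.5 -2.1] op 0.0413
```

View pics/side3.png

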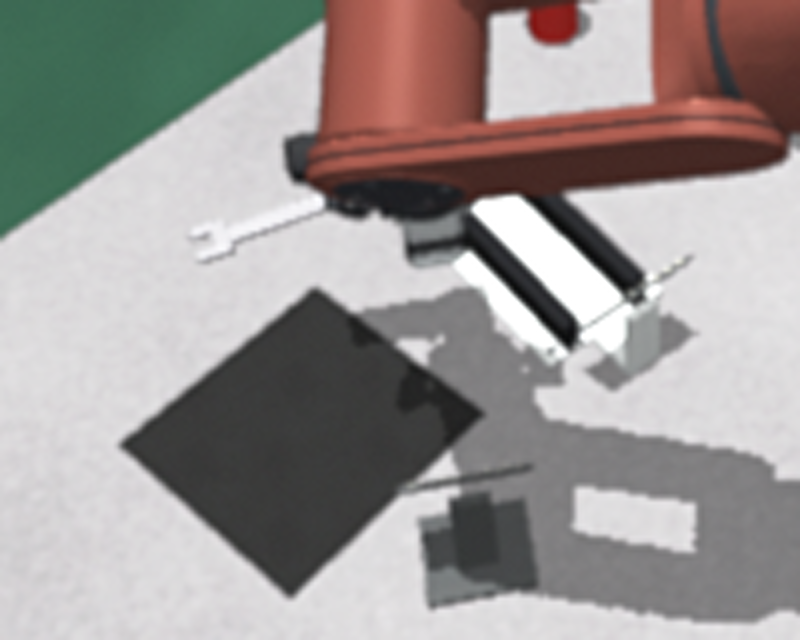

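View pics/top3.png

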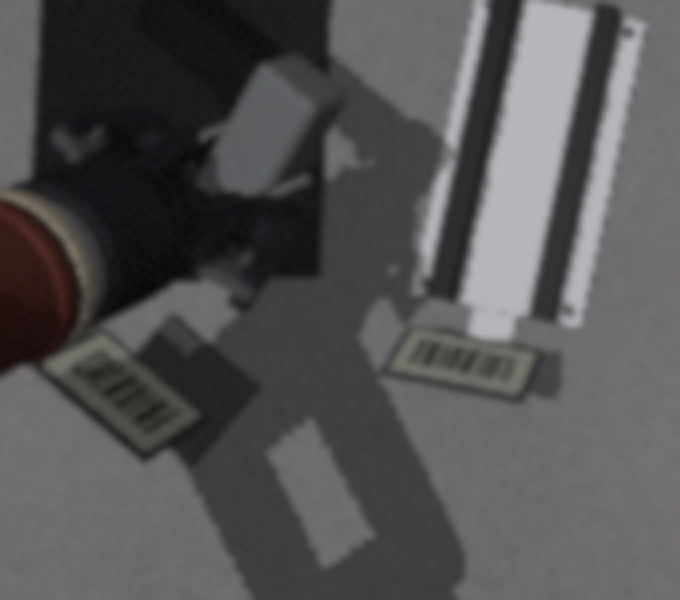

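```bash
python3 - <<'E'
from h import *
z=np.load("pics/top3.npz");im,d=z['im'],z['d'];P=cloud("top",d)
R=Ro.from_euler('xyz',observe()["tcp_rot"]).as_matrix();p=observe()["eef_pos"]
Zs=-R[:,0];Ys=-R[:,1];Xs=np.cross(Ys,Zs)
o=p-.012*Xs+.016*Zs
L=(P-o)@np.c_[Xs,Ys,Zs];Q=L[130:185,100:150].reshape(-1,3)
m=(abs(Q[:,2]-.019)<.008)&(Q[:,0]>-.07)&(Q[:,0]<.07)&(abs(Q[:,1])<.03);Q=Q[m]
print(len(Q),Q.min(0).round(3),Q.max(0).round(3),Q.mean(0).round(4))
c=Q.mean(0);print(np.linalg.svd(Q-c)[2][2].round(3)); print("beam dot",Xs,o+.055*Xs)
E
```

```text
700 [-0.057 -0.03   0.011] [0.032 0.029 0.026] [-0.0181 -0.0011  0.0167]
[-0.035 -0.01   0.999]
beam dot [-0.67303122  0.54499318 -0.50001141] [0.52045828 0.22623108 0.18000506]
```

```bash
python3 - <<'E'
from h import *
z=np.load("pics/top3.npz");im,d=z['im'],z['d'];P=cloud("top",d)
R=Ro.from_euler('xyz',observe()["tcp_rot"]).as_matrix();p=observe()["eef_pos"]
Zs=-R[:,0];Ys=-R[:,1];Xs=np.cross(Ys,Zs)
o=p-.012*Xs+.016*Zs
L=(P-o)@np.c_[Xs,Ys,Zs];Q=L[130:185,100:150].reshape(-1,3)
m=(abs(Q[:,2]-.019)<.01)&(Q[:,0]>-.05)&(Q[:,0]<.0)&(abs(Q[:,1])<.016);Q=Q[m]
A=np.c_[Q[:,:2],np.ones(len(Q))];s=np.linalg.lstsq(A,Q[:,2],rcond=None);r=Q[:,2]-A@s[0];print(len(Q),s[0],r.std(), r.std()/Q[:,0].std()/len(Q)**.5)
# lateral edges
for lo in np.arange(-.05,.0,.01):
    k=L[130:185,100:150].reshape(-1,3);k=k[(k[:,0]>lo)&(k[:,0]<lo+.01)&(abs(k[:,2]-.018)<.006)&(abs(k[:,1])<.04)];print(lo.round(2),np.percentile(k[:,1],[3,97]).round(4),np.median(k[:,2]).round(4))
E
```

```text
279 [ 0.00671151 -0.00560805  0.01764554] 0.0010583662101023338 0.004442307614680219
-0.05 [-0.038   0.0209] 0.0165
-0.04 [-0.0373  0.0212] 0.0166
-0.03 [-0.0375  0.0215] 0.0164
-0.02 [-0.0153  0.0206] 0.0173
-0.01 [-0.0216  0.0227] 0.0176
```

```bash
python3 - <<'E'
from h import *
yaw=np.radians(133.5);X=np.array([np.cos(yaw),np.sin(yaw),0]);Y=np.array([-X[1],X[0],0])
p=np.array([.601-.02,.3357-.035,0])+X*.012;e=eul([0,0,-1],-Y).tolist()
movep((p+[0,0,.15]).tolist(),e)
move_l((p+[0,0,.02]).tolist(),feed=.2)
print(move_l((p+[0,0,.0065]).tolist(),feed=.03,max_force=4));st()
gripper_to(.06);st()
gripper_to(.085)
move_l((p+[0,0,.15]).tolist(),feed=.3)
# go to rail staging
a=np.radians(85.6);B=np.array([np.cos(a),np.sin(a),0]);t=np.radians(20)
rx=B*np.cos(t)+[0,0,np.sin(t)];rz=-B*np.sin(t)+[0,0,np.cos(t)];ry=np.cross(rz,rx)
gripper_to(.052)
c=np.array([.5417,-.3,0])+B*.1+ry*(-.075)+[0,0,.0655]
movep((c+rz*.10).tolist(),eul(-rz,-ry).tolist());st()
scanner_pose("4")
E
```

```text
True
t 11.4 p [0.5731 0.3095 0.0069] q [ 0.37  0.52  1.59  0.    1.03 -0.38] F [1.4 0.4 4.7] op 0.0411
t 11.8 p [0.5711 0.3088 0.005 ] q [ 0.37  0.52  1.6   0.    1.03 -0.38] F [0.5 0.2 0.1] op 0.06
t 15.2 p [ 0.622  -0.2388  0.1595] q [-0.63  0.48  1.37  0.3   1.48 -0.61] F [-0.3  0.3  0.8] op 0.0523
head n 551 bright x 0.0987 y 0.0424 all x rng on axis -0.0502 0.0605 handle med -0.027 -0.059 y rng -0.093 0.0217
origin [0.5299 0.2737] bright c [0.5335 0.27  ] yaw 134.7
```

```bash
python3 - <<'E'
from h import *
z=np.load("pics/top4.npz");crop(z['im'],50,380,90,260,2.4,"pics/t4.png")
im,d=snap("side","4");cv2.imwrite("pics/side4.png",im[:,:,::-1])
E
```

```text
(no output)
```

View pics/t4.png

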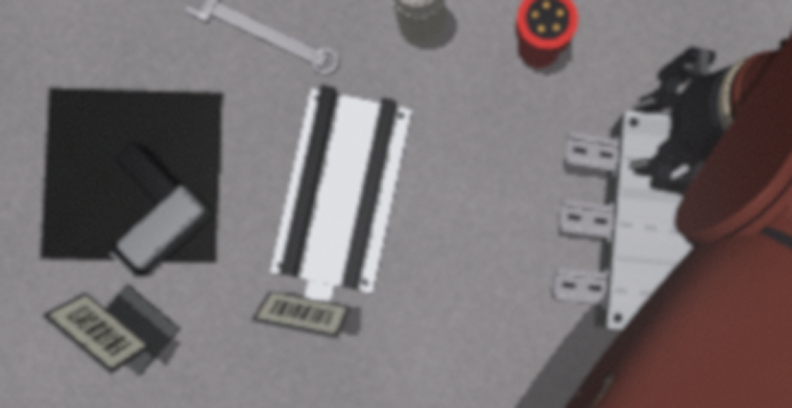

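View pics/side4.png

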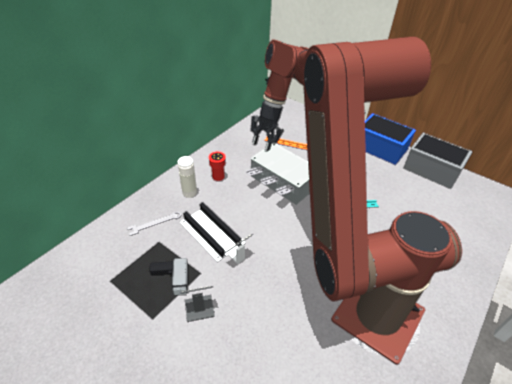

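```bash
cat >> h.py <<'E'
a=np.radians(85.6);B=np.array([np.cos(a),np.sin(a),0]);t=np.radians(20)
rx=B*np.cos(t)+[0,0,np.sin(t)];rz=-B*np.sin(t)+[0,0,np.cos(t)];ry=np.cross(rz,rx)
BIN=np.array([.5417,-.3,0]);E20=eul(-rz,-ry).tolist()
b=np.radians(79.1);RX=np.array([np.cos(b),np.sin(b),0]);RY=np.array([-RX[1],RX[0],0]);RACK=np.array([.583,.0748,0]);E0=eul([0,0,-1],-RY).tolist()
def grab(l):
    c=BIN+B*.1+ry*l+[0,0,.0655]
    move_l((c+rz*.025).tolist(),feed=.25)
    print("hit",move_l((c-rz*.02).tolist(),feed=.08,max_force=8));st()
    gripper_to(.025,f_grip=80);st()
    c=c+[0,0,.003]
    move_l((c-rz*.02).tolist(),feed=.05);st()
    move_l((c-rz*.02+rx*.05).tolist(),feed=.1);st()
    return c
def draw(c):
    print("stop",move_l((c-rz*.02+rx*.165).tolist(),feed=.12,max_force=25));st()
E
python3 - <<'E'
from h import *
c=grab(-.075);np.save("c.npy",c)
for n in("side","top"):
    im,d=snap(n,"5")
    crop(im,220,420,100,230,3.5,f"pics/{n}5.png")
E
```

```text
hit False
t 16.4 p [ 0.6247 -0.1992  0.0466] q [-0.58  0.57  1.47  0.32  1.29 -0.63] F [ 0.5  0.3 -0.4] op 0.052
t 16.8 p [ 0.6251 -0.1998  0.0475] q [-0.58  0.57  1.47  0.32  1.29 -0.63] F [ 0.4 -0.   1.5] op 0.0332
t 17.0 p [ 0.6246 -0.1992  0.0498] q [-0.58  0.57  1.47  0.32  1.29 -0.62] F [ 0.   0.  -1.3] op 0.0329
t 17.6 p [ 0.6284 -0.1521  0.0671] q [-0.52  0.51  1.52  0.33  1.28 -0.57] F [ 0.4 -0.6 -0.2] op 0.0338
```

View pics/side5.png

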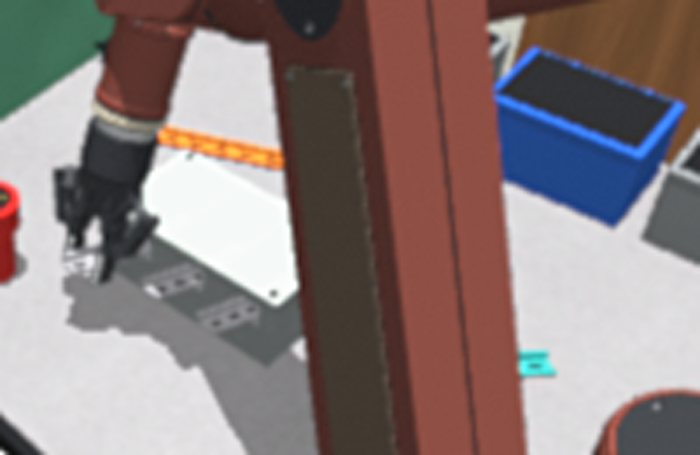

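View pics/top5.png

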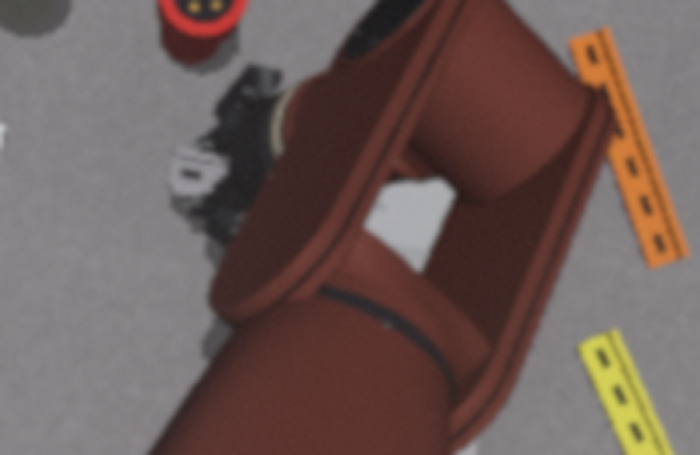

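```bash
python3 - <<'E'
from h import *
draw(np.load("c.npy"))
for n in("side","top"):
    im,d=snap(n,"6")
    crop(im,180,380,90,220,3.5,f"pics/{n}6.png")
E
```

```text
stop False
t 18.9 p [ 0.6364 -0.0452  0.1058] q [-0.37  0.41  1.58  0.35  1.28 -0.42] F [-0.6 -0.  -1. ] op 0.0335
```

View pics/side6.png

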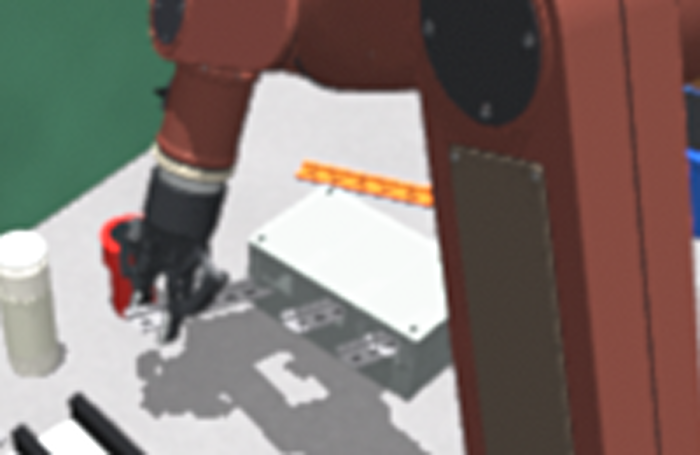

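View pics/top6.png

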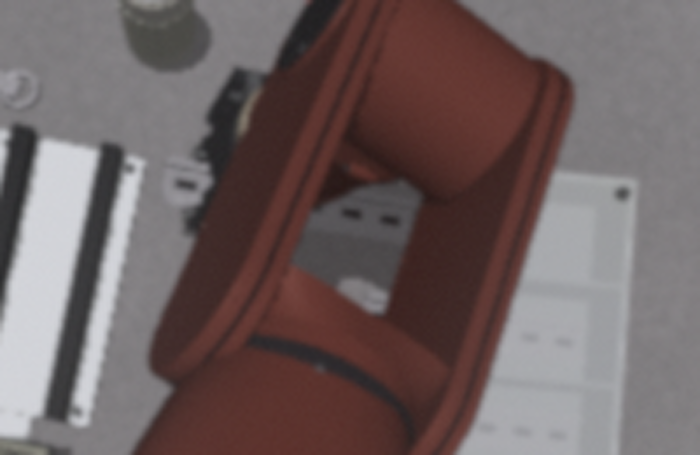

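```bash
cat >> h.py <<'E'
def over(c,l,h=.12,g=.072):
    move_l((c-rz*.02+rx*.20+[0,0,.0]).tolist(),feed=.15)
    p=RACK+RX*g+RY*l
    movep((p+[0,0,h]).tolist(),E0);st()
E
python3 - <<'E'
from h import *
over(np.load("c.npy"),-.065)
for n in("side","top"):
    im,d=snap(n,"7")
    crop(im,*( (130,330,110,260) if n=="side" else (130,330,90,240)),3.5,f"pics/{n}7.png")
E
```

```text
t 20.0 p [0.6601 0.1338 0.1195] q [ 0.08  0.43  1.48 -0.    1.23  0.27] F [-1.2  0.  -0.7] op 0.0332
```

View pics/side7.png

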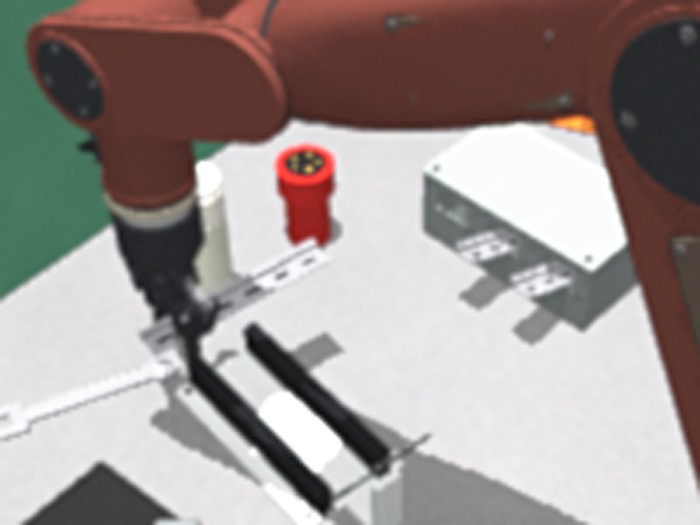

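View pics/top7.png

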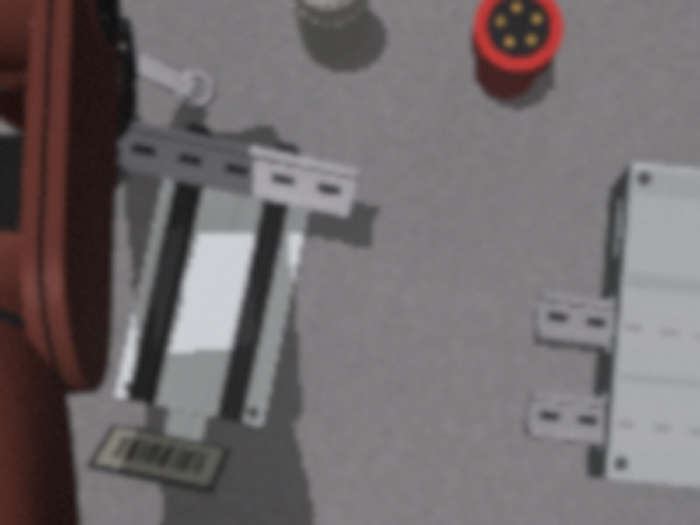

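Rail held level, tail at crop (350,190). I'll measure its tail from depth, in rack coordinates.

```bash
cat >> h.py <<'E'
def railmeas(n,d,l,zl,zh,w=.03,xr=(-.2,.2)):
    P=cloud(n,d);L=(P-RACK)@np.c_[RX,RY,[0,0,1]]
    m=(abs(L[...,1]-l)<w)&(L[...,2]>zl)&(L[...,2]<zh)&(L[...,0]>xr[0])&(L[...,0]<xr[1])&(d>0);Q=L[m]
    f=np.polyfit(Q[:,0],Q[:,2],1)
    print("n",len(Q),"x",np.percentile(Q[:,0],[1,99]).round(4),Q[:,0].min().round(4),"slope",np.degrees(np.arctan(f[0])).round(1),"z",Q[:,2].mean().round(4))
    ys=[]
    for lo in np.arange(Q[:,0].min()+.005,Q[:,0].max()-.01,.02):
        k=Q[(Q[:,0]>lo)&(Q[:,0]<lo+.02)]
        if len(k)>20: ys.append((round(lo+.01,3),round((k[:,1].min()+k[:,1].max())/2,4),round(np.ptp(k[:,1]),4)))
    print(ys)
E
python3 - <<'E'
from h import *
d=np.load("pics/top7.npz")['d'];railmeas("top",d,-.065,.11,.17,xr=(-.2,.04))
E
```

```text
n 820 x [-0.0991  0.0387] -0.1003 slope 0.6 z 0.1378
[(np.float64(-0.085), np.float64(-0.0643), np.float64(0.0346)), (np.float64(-0.065), np.float64(-0.0641), np.float64(0.0348)), (np.float64(-0.045), np.float64(-0.0641), np.float64(0.0352)), (np.float64(-0.025), np.float64(-0.0642), np.float64(0.035)), (np.float64(-0.005), np.float64(-0.0641), np.float64(0.0342)), (np.float64(0.015), np.float64(-0.0642), np.float64(0.0352)), (np.float64(0.035), np.float64(-0.064), np.float64(0.0351))]
```

```bash
cat >> h.py <<'E'
def put(l,g=.072):
    p=RACK+RX*g+RY*l
    move_l((p+[0,0,.045]).tolist(),feed=.2)
    print("touch",move_l((p+[0,0,.021]).tolist(),feed=.03,max_force=4));st()
    gripper_to(.046);st()
    move_l((p+[0,0,.10]).tolist(),feed=.2)
E
python3 - <<'E'
from h import *
for uv in((186,113),(189,119),(180,110)): print(ray("top",uv,.005).round(3), ((ray("top",uv,.005)-RACK)@np.c_[RX,RY]).round(3))
E
```

```text
[0.743 0.096 0.005] [ 0.051 -0.153]
[0.726 0.087 0.005] [ 0.039 -0.138]
[0.751 0.113 0.005] [ 0.069 -0.157]
```

```bash
python3 - <<'E'
from h import *
put(-.065)
# stage for lane 0
c=BIN+B*.1+[0,0,.0655]
movep((c+rz*.09).tolist(),E20);st()
for n in("side","top"):
    im,d=snap(n,"8")
    crop(im,*( (130,330,110,260) if n=="side" else (130,330,90,240)),3.5,f"pics/{n}8.png")
railmeas("top",d,-.065,.035,.06,w=.024)
scanner_pose("8b")
E
```

```text
touch True
t 21.3 p [0.6602 0.1333 0.0239] q [ 0.08  0.54  1.52 -0.    1.08  0.27] F [-1.4 -0.5  6.9] op 0.0331
t 21.6 p [0.6589 0.1332 0.0223] q [0.08 0.54 1.53 0.   1.08 0.27] F [-0.7  0.9 -0.7] op 0.0462
t 23.6 p [ 0.5472 -0.2298  0.1495] q [-0.69  0.34  1.58  0.29  1.44 -0.68] F [ 0.3 -0.9 -1.7] op 0.0462
n 1015 x [-0.098   0.0978] -0.0996 slope -0.1 z 0.0433
[(np.float64(-0.085), np.float64(-0.0641), np.float64(0.0354)), (np.float64(-0.065), np.float64(-0.0639), np.float64(0.0344)), (np.float64(-0.045), np.float64(-0.0649), np.float64(0.0472)), (np.float64(-0.025), np.float64(-0.0651), np.float64(0.046)), (np.float64(-0.005), np.float64(-0.064), np.float64(0.0344)), (np.float64(0.015), np.float64(-0.064), np.float64(0.0353)), (np.float64(0.035), np.float64(-0.0647), np.float64(0.0469)), (np.float64(0.055), np.float64(-0.0645), np.float64(0.0351)), (np.float64(0.075), np.float64(-0.0637), np.float64(0.0348)), (np.float64(0.095), np.float64(-0.0639), np.float64(0.0342))]
head n 562 bright x 0.0987 y 0.043 all x rng on axis -0.0499 0.0607 handle med -0.027 -0.059 y rng -0.0918 0.0222
origin [0.53   0.2737] bright c [0.5339 0.2699] yaw 135.1
```

View pics/top8.png

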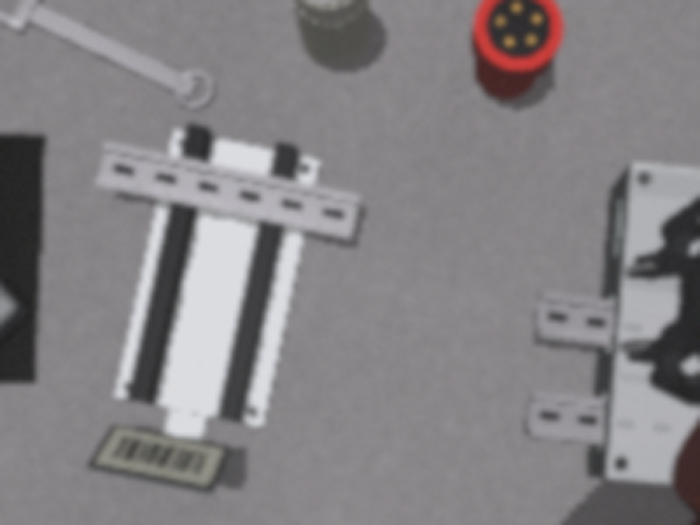

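```bash
python3 - <<'E'
from h import *
c=grab(0.);np.save("c.npy",c)
draw(c);over(c,0.)
im,d=snap("top","9");crop(im,130,330,90,240,3.5,"pics/top9.png")
railmeas("top",d,0,.11,.17,xr=(-.2,.03))
E
```

```text
hit False
t 24.8 p [ 0.5499 -0.1934  0.0466] q [-0.64  0.43  1.67  0.31  1.24 -0.7 ] F [ 0.4 -0.2  0.3] op 0.0461
t 25.1 p [ 0.5503 -0.194   0.0474] q [-0.64  0.43  1.67  0.31  1.24 -0.7 ] F [-1.1 -0.8  1. ] op 0.0335
t 25.3 p [ 0.55   -0.1935  0.0499] q [-0.64  0.43  1.67  0.31  1.25 -0.7 ] F [-0.4  0.  -0.6] op 0.0332
t 26.0 p [ 0.5537 -0.1463  0.0671] q [-0.58  0.37  1.72  0.32  1.25 -0.63] F [-0.4  0.3 -1.8] op 0.0336
stop False
t 27.1 p [ 0.5617 -0.0394  0.1059] q [-0.41  0.25  1.78  0.35  1.25 -0.46] F [ 0.4  0.  -1.6] op 0.0335
t 28.2 p [0.5963 0.1455 0.1194] q [ 0.11  0.3   1.65 -0.    1.19  0.3 ] F [-0.2  0.1 -0.4] op 0.0333
n 763 x [-0.0983  0.029 ] -0.0998 slope 0.7 z 0.1378
[(np.float64(-0.085), np.float64(0.0004), np.float64(0.0351)), (np.float64(-0.065), np.float64(0.0008), np.float64(0.0348)), (np.float64(-0.045), np.float64(0.0008), np.float64(0.0344)), (np.float64(-0.025), np.float64(0.0009), np.float64(0.0349)), (np.float64(-0.005), np.float64(0.0009), np.float64(0.0349)), (np.float64(0.015), np.float64(0.0011), np.float64(0.0347))]
```

View pics/top9.png

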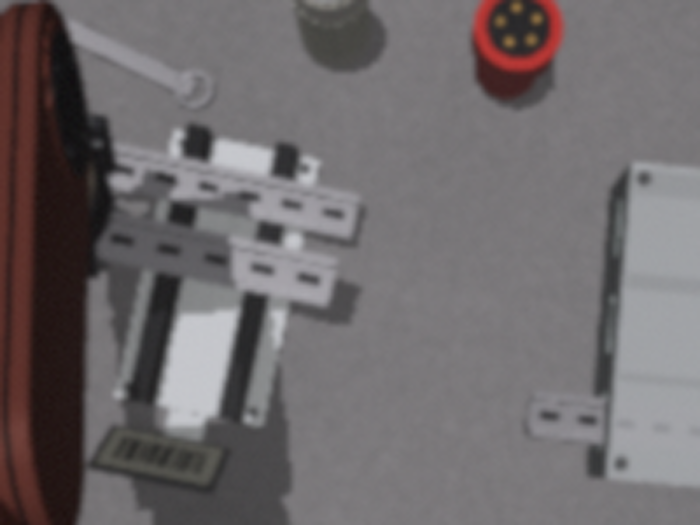

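Good. Place and go for the third.

```bash
python3 - <<'E'
from h import *
put(0.)
c=BIN+B*.1+ry*.075+[0,0,.0655]
movep((c+rz*.09).tolist(),E20);st()
im,d=snap("top","10");crop(im,130,330,90,240,3.5,"pics/top10.png")
railmeas("top",d,0.,.035,.06,w=.024);railmeas("top",d,-.065,.035,.06,w=.024)
c=grab(.075);np.save("c.npy",c)
draw(c);over(c,.065)
im,d=snap("top","11");crop(im,130,330,90,240,3.5,"pics/top11.png")
railmeas("top",d,.065,.11,.17,xr=(-.2,.03))
E
```

```text
touch True
t 29.5 p [0.5963 0.1456 0.0236] q [ 0.11  0.42  1.7  -0.    1.03  0.3 ] F [-1.6  0.3  6.4] op 0.0334
t 29.7 p [0.5952 0.1455 0.0223] q [0.11 0.42 1.7  0.   1.02 0.3 ] F [-0.2 -0.5  0.8] op 0.046
t 31.8 p [ 0.4724 -0.2243  0.1495] q [-0.77  0.19  1.76  0.27  1.43 -0.76] F [-0.3 -0.2 -0.2] op 0.0457
n 1023 x [-0.0977  0.0978] -0.0996 slope -0.1 z 0.0432
[(np.float64(-0.085), np.float64(0.0007), np.float64(0.0353)), (np.float64(-0.065), np.float64(0.0007), np.float64(0.0346)), (np.float64(-0.045), np.float64(0.0), np.float64(0.0473)), (np.float64(-0.025), np.float64(0.0003), np.float64(0.0452)), (np.float64(-0.005), np.float64(0.0008), np.float64(0.0343)), (np.float64(0.015), np.float64(0.001), np.float64(0.034)), (np.float64(0.035), np.float64(0.0001), np.float64(0.0475)), (np.float64(0.055), np.float64(0.001), np.float64(0.0347)), (np.float64(0.075), np.float64(0.0009), np.float64(0.0345)), (np.float64(0.095), np.float64(0.0011), np.float64(0.0343))]
n 1017 x [-0.098   0.0978] -0.0999 slope -0.1 z 0.0433
[(np.float64(-0.085), np.float64(-0.0636), np.float64(0.0346)), (np.fl
[... 915 characters left out ...]
  0.22  1.9   0.31  1.23 -0.7 ] F [-0.2 -0.7 -0.3] op 0.0333
stop False
t 35.2 p [ 0.4869 -0.0335  0.1059] q [-0.46  0.08  1.97  0.34  1.24 -0.52] F [ 0.2 -0.4 -1.3] op 0.0333
t 36.4 p [0.5325 0.1574 0.1193] q [ 0.15  0.16  1.81 -0.    1.17  0.33] F [ 0.1 -0.6 -1.9] op 0.0332
n 775 x [-0.0986  0.0286] -0.0998 slope 0.6 z 0.1376
[(np.float64(-0.085), np.float64(0.0655), np.float64(0.0348)), (np.float64(-0.065), np.float64(0.0657), np.float64(0.0347)), (np.float64(-0.045), np.float64(0.0655), np.float64(0.0345)), (np.float64(-0.025), np.float64(0.0655), np.float64(0.0348)), (np.float64(-0.005), np.float64(0.0657), np.float64(0.0347)), (np.float64(0.015), np.float64(0.066), np.float64(0.0345))]
```

View pics/top11.png

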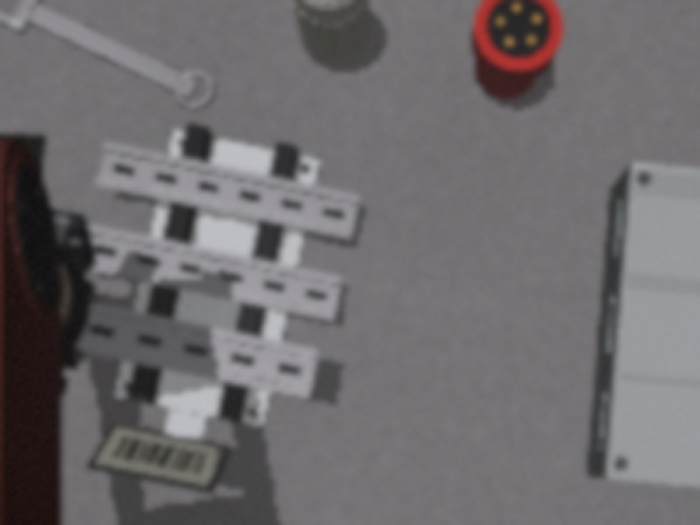

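```bash
python3 - <<'E'
from h import *
put(.065)
p=observe()["eef_pos"]
move_l([p[0],p[1],.2],feed=.3)
gripper_to(.085)
movep([.50,-.1,.3],E0);st()
im,d=snap("top","12");crop(im,60,260,90,250,3.5,"pics/top12.png")
for l in(-.065,0,.065): railmeas("top",d,l,.035,.06,w=.024)
scanner_pose("13")
E
```

```text
touch True
t 37.6 p [0.5325 0.1579 0.0236] q [ 0.15  0.3   1.85 -0.    0.99  0.34] F [-1.6 -0.5  6.7] op 0.0333
t 37.9 p [0.5315 0.1577 0.0225] q [0.15 0.3  1.86 0.   0.99 0.34] F [ 0.1 -0.   0. ] op 0.0462
t 40.5 p [ 0.5    -0.0992  0.2994] q [-0.35 -0.1   1.73  0.    1.51 -0.16] F [ 0.  -0.  -0.1] op 0.0849
n 863 x [-0.0668  0.0985] -0.0708 slope 0.1 z 0.0433
[(np.float64(-0.056), np.float64(-0.0642), np.float64(0.0352)), (np.float64(-0.036), np.float64(-0.0645), np.float64(0.0468)), (np.float64(-0.016), np.float64(-0.0639), np.float64(0.0355)), (np.float64(0.004), np.float64(-0.0638), np.float64(0.036)), (np.float64(0.024), np.float64(-0.0651), np.float64(0.0463)), (np.float64(0.044), np.float64(-0.0652), np.float64(0.0471)), (np.float64(0.064), np.float64(-0.0637), np.float64(0.0346)), (np.float64(0.084), np.float64(-0.0642), np.float64(0.0345))]
n 837 x [-0.0592  0.098 ] -0.0628 slope 0.1 z 0.0431
[(np.float64(-0.048), np.float64(0.0004), np.float64(0.0458)), (np.float64(-0.028), np.float64(0.0), np.float64(0.0476)), (np.float64(-0.008), np.float64(0.0011), np.float64(0.0345)), 
[... 503 characters left out ...]
), np.float64(0.0657), np.float64(0.0346)), (np.float64(0.023), np.float64(0.0653), np.float64(0.0449)), (np.float64(0.043), np.float64(0.0652), np.float64(0.0474)), (np.float64(0.063), np.float64(0.0657), np.float64(0.0347)), (np.float64(0.083), np.float64(0.0658), np.float64(0.0345)), (np.float64(0.103), np.float64(0.0665), np.float64(0.0334)), (np.float64(0.143), np.float64(0.0604), np.float64(0.028)), (np.float64(0.163), np.float64(0.0651), np.float64(0.0473)), (np.float64(0.183), np.float64(0.0651), np.float64(0.0474))]
head n 540 bright x 0.0971 y 0.0416 all x rng on axis -0.05 0.0605 handle med -0.026 -0.059 y rng -0.0927 0.068
origin [0.5302 0.2737] bright c [0.5338 0.2699] yaw 134.7
```

View pics/top12.png

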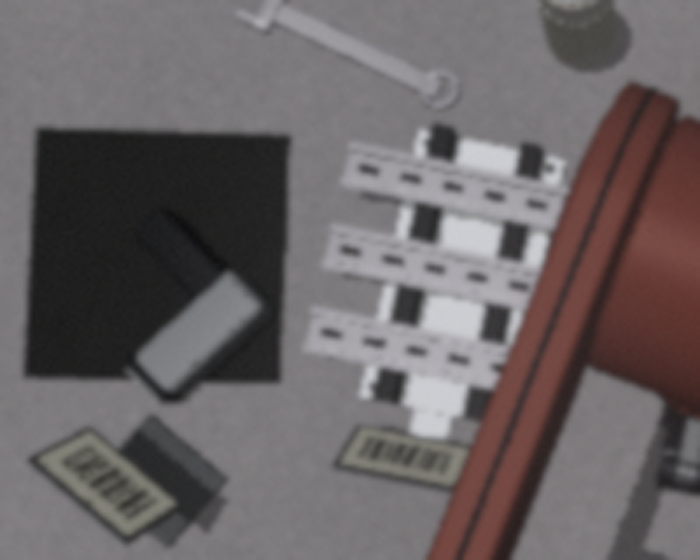

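```bash
python3 - <<'E'
from h import *
o=np.array([.530,.2737]);yaw=np.radians(134.8);X=np.array([np.cos(yaw),np.sin(yaw),0]);Y=np.array([-X[1],X[0],0])
p=np.r_[o,0]+X*.012;e=eul([0,0,-1],-Y).tolist()
movep((p+[0,0,.22]).tolist(),e)
im,d=snap("side","14");crop(im,80,280,170,330,4,"pics/s14.png")
move_l((p+[0,0,.06]).tolist(),feed=.25)
print(move_l((p+[0,0,.006]).tolist(),feed=.08,max_force=10));st()
gripper_to(.03,f_grip=60);st()
move_l((p+[0,0,.25]).tolist(),feed=.2);st()
q,e=scan_pose(KIT,KAZ,-1,(.012,-.016))
movep(q.tolist(),e.tolist());hold(.4);st();print(q.round(4))
for n in("side","top"):
    im,d=snap(n,"15"); crop(im,100,300,90,240,4,f"pics/{n}15.png")
hold(1.4);st()
P=cloud("top",d)
ob=observe();R=Ro.from_euler('xyz',ob["tcp_rot"]).as_matrix();p=ob["eef_pos"]
Zs=-R[:,0];Ys=-R[:,1];Xs=np.cross(Ys,Zs);o=p-.012*Xs+.016*Zs
Q=((P-o)@np.c_[Xs,Ys,Zs]).reshape(-1,3)
m=(abs(Q[:,2]-.019)<.01)&(Q[:,0]>-.07)&(Q[:,0]<.0)&(abs(Q[:,1])<.04);Q=Q[m];print(len(Q),np.percentile(Q,[2,98],axis=0).round(3))
k=Q[(abs(Q[:,1])<.016)&(Q[:,0]>-.05)]
if len(k)>20:
    A=np.c_[k[:,:2],np.ones(len(k))];print(np.linalg.lstsq(A,k[:,2],rcond=None)[0].round(4))
E
```

```text
False
t 43.7 p [0.5218 0.2823 0.0061] q [ 0.36  0.41  1.76  0.    0.98 -0.42] F [-0.1  0.1  0. ] op 0.0848
t 44.1 p [0.5223 0.2825 0.0069] q [ 0.36  0.41  1.76  0.    0.98 -0.42] F [0.6 0.2 3.5] op 0.0412
t 45.5 p [0.5206 0.2819 0.2481] q [ 0.36  0.13  1.59  0.    1.42 -0.42] F [-0.2 -0.4 -2.9] op 0.0418
t 46.9 p [0.6119 0.0702 0.1679] q [ 0.05 -0.07  2.05 -0.19  0.66 -1.21] F [-0.3 -0.8 -2.9] op 0.0413
[0.6117 0.0697 0.1676]
t 48.4 p [0.6117 0.0697 0.1677] q [ 0.05 -0.07  2.05 -0.19  0.66 -1.21] F [-0.2 -0.1 -2.4] op 0.0415
570 [[-0.054 -0.038  0.01 ]
 [-0.002  0.022  0.021]]
[0.0062 0.0181 0.0183]
```

View pics/top15.png

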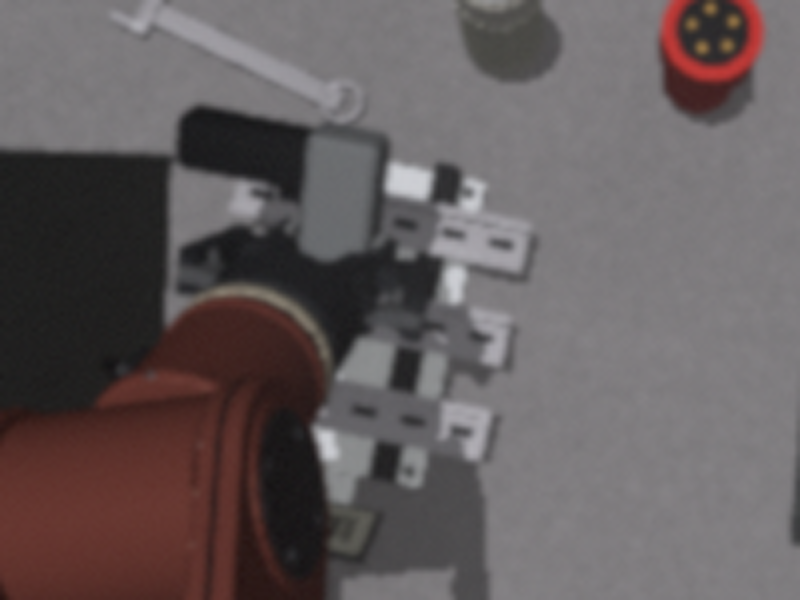

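View pics/side15.png

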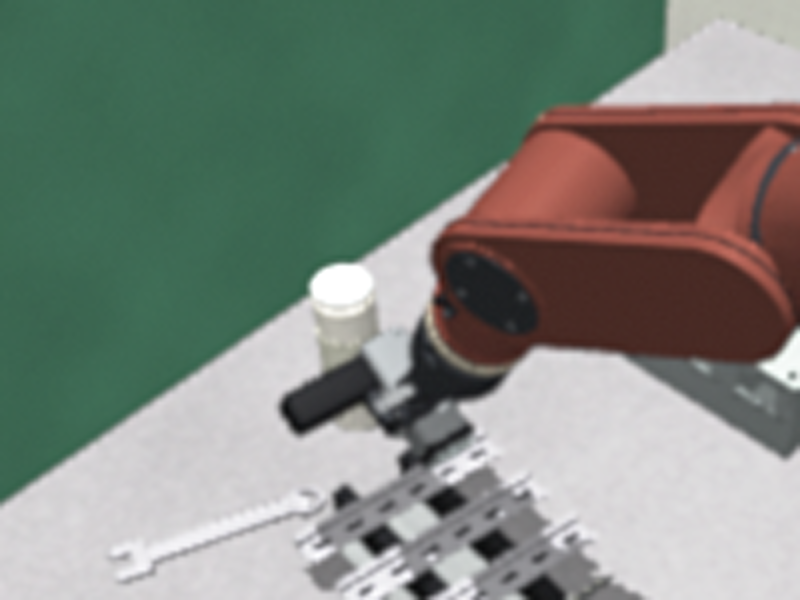

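```bash
python3 - <<'E'
from h import *
yaw=np.radians(133.5);X=np.array([np.cos(yaw),np.sin(yaw),0]);Y=np.array([-X[1],X[0],0])
p=np.array([.581,.3007,0])+X*.012;e=eul([0,0,-1],-Y).tolist()
q=observe()["eef_pos"];move_l([q[0],q[1],.24],feed=.2)
movep((p+[0,0,.2]).tolist(),e)
move_l((p+[0,0,.02]).tolist(),feed=.2);st()
print(move_l((p+[0,0,.0065]).tolist(),feed=.03,max_force=4));st()
gripper_to(.06);gripper_to(.085)
move_l((p+[0,0,.25]).tolist(),feed=.25)
movep([.3,-.45,.35],E0);st()
scanner_pose("20")
z=np.load("pics/top20.npz");cv2.imwrite("pics/top20.png",z['im'][:,:,::-1])
for l in(-.065,0,.065): railmeas("top",z['d'],l,.035,.06,w=.024,xr=(-.12,.12))
im,d=snap("side","20");cv2.imwrite("pics/side20.png",im[:,:,::-1])
E
```

```text
t 50.9 p [0.5742 0.3096 0.0218] q [ 0.37  0.5   1.59 -0.    1.05 -0.39] F [ 0.5  1.2 -2.9] op 0.0412
True
t 51.4 p [0.5729 0.3095 0.0069] q [ 0.37  0.52  1.59  0.    1.03 -0.38] F [-0.6 -0.2  4.8] op 0.0411
t 56.0 p [ 0.3006 -0.4496  0.3499] q [-1.13 -0.03  1.58  0.    1.6  -0.94] F [ 0.5 -0.2 -0.1] op 0.0851
head n 507 bright x 0.0956 y 0.0406 all x rng on axis -0.0491 0.0603 handle med -0.024 -0.056 y rng -0.0925 0.1215
origin [0.5798 0.2996] bright c [0.5837 0.2956] yaw 134.2
n 1021 x [-0.098   0.0978] -0.0996 slope 0.0 z 0.0433
[(np.float64(-0.085), np.float64(-0.0642), np.float64(0.0353)), (np.float64(-0.065), np.float64(-0.0641), np.float64(0.0352)), (np.float64(-0.045), np.float64(-0.0648), np.float64(0.0472)), (np.float64(-0.025), np.float64(-0.0652), np.float64(0.047)), (np.float64(-0.005), np.float64(-0.0637), np.float64(0.0353)), (np.float64(0.015), np.float64(-0.0641), np.float64(0.0349)), (np.float64(0.035), np.float64(-0.065), np.float64(0.0479)), (np.float64(0.055), np.float64(-0.0637), np.float64(0.0344)), (np.float64(0.075), np.float64(-0.0638), np.float64(0.0352)), 
[... 699 characters left out ...]
64(0.001), np.float64(0.0344))]
n 1039 x [-0.0976  0.098 ] -0.0998 slope -0.0 z 0.0431
[(np.float64(-0.085), np.float64(0.0656), np.float64(0.0348)), (np.float64(-0.065), np.float64(0.0658), np.float64(0.0347)), (np.float64(-0.045), np.float64(0.0653), np.float64(0.0472)), (np.float64(-0.025), np.float64(0.0649), np.float64(0.0471)), (np.float64(-0.005), np.float64(0.0658), np.float64(0.0344)), (np.float64(0.015), np.float64(0.0659), np.float64(0.0345)), (np.float64(0.035), np.float64(0.0652), np.float64(0.0474)), (np.float64(0.055), np.float64(0.066), np.float64(0.0348)), (np.float64(0.075), np.float64(0.0659), np.float64(0.0342)), (np.float64(0.095), np.float64(0.066), np.float64(0.0344))]
```

View pics/top20.png

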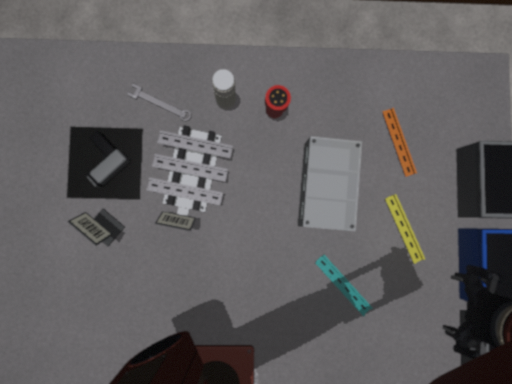

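View pics/side20.png

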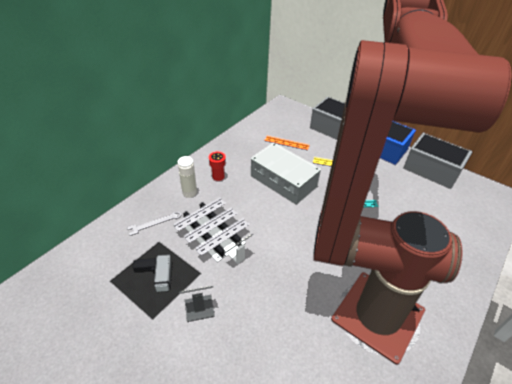

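```bash
python3 -c "
from plant import *
hold(.5);job_done()"
```

```text
the job is handed in; nothing more can be done
```

The job is done and handed in at about 56 s of the 208 s allowed. The hand-in gives no verdict, so the checks below are my own.

- **Order scan:** I aimed the scanner at the order label's centre from 15 cm along its normal and held it for over 1.3 s. Depth data showed the head within about 0.5° of the aimed pitch. I then laid it back on the mat.
- **Knock:** The scanner was knocked about 6 cm towards the mat's edge while the arm was away. I measured its new place before the second pick-up.
- **Rails:** All three were drawn out along the 20° slant and placed flat across both ridges. The last picture shows the bin empty. The rails measure at -64, +1 and +66 mm along the rack, centred lengthwise within about 1 mm and level to within 0.1°.
- **Kit scan:** I held the scanner on the kit label the same way for about 1.8 s. The head fit read about 1° of roll about the beam and 0.4° of pitch. I then laid it back on its side near the middle of the mat, within 2 mm of where I meant.
- **Bystanders:** The spray can, wrench and coupler appear where they stood.

One small disagreement: the label heights from depth came out about 2–3 mm above the stated values, so I used the stated heights.

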